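# Roll the tube offcut under the ring lamp

## Robot

A 6-joint arm with a two-finger parallel gripper is mounted at the origin on the work surface. World frame = base frame: x ahead of the robot, y to its left, z up, the work surface at z = 0. Lengths are in m, angles in rad, forces in N, time in s.
With the tool pointing down it reaches from about 0.35 to 0.775 m from the base axis. Payload 7.3 kg.
Tool frame: the origin (TCP) lies at the very end of the fingers, on their centre line; the grasp point (between the pads) lies 19 mm behind it; z points along the fingers, y is the line along which they close (so a half turn about z gives the same grasp; the last joint's range is limited). The gripper opens to 92 mm and grips with 3 to 60 N. Pads are 19 mm wide; open, the fingers measure 130 mm over their backs; the gripper's body (75 mm by 190 mm) begins 47 mm behind the grasp point.
Start: joints at [-1.29, 0.342, 1.524, -0, 1.275, -0.146], TCP at [0.217, -0.478, 0.227] pointing down, gripper open.
Joint ranges: [-2.53, 2.53], [-0.77, 2.02], [0.04, 2.7], [-1, 4.14], [0.28, 2.66], [-3.11, 3.11]. Speed limits (rad/s): [2.57, 2.57, 3.14, 3.14, 3.14, 3.14].

## Interface

Orientations are given as [roll, pitch, yaw] about the fixed x, y, z axes, in that order (R = Rz(yaw) Ry(pitch) Rx(roll)).
In Python, from cell import * gives the robot as it stands.
- The arm moves only by the tool step_arm, never from a script. Its argument "commands" is a list of rows, each a list of 7 numbers: the opening, from 0 (shut) to 1 (fully open), then the shift along the world's x, y, z in cm, then the turn, a rotation vector about the world's x, y, z in rad. A call has 1 to 5 rows; each row is the pose to reach, as a shift and turn from the pose commanded when the call began; what a row does not reach only later rows make up. A row lasts 1/12 s, in which the tool goes at most 41.7 mm and 7.16 degrees, less where a joint would pass 70% of its speed; a pose out of reach is approached as far as the arm can. A call with a gripper value outside its range is refused whole. The fingers move at their own pace and stop on an object; "grip_force" is the grip in N (left out, the last holds). Time passes only in rows, so rows that repeat a pose let the fingers close. It gives the time, the measured TCP pose, the force, the opening and the grip force at its end, in the units of the state.
- observe(): the state, without advancing time (a new reading comes with each control period).
- read_camera(name): name is "side" or "top"; returns the picture (420x560x3 uint8, red, green, blue); there is no depth.
- camera_model(name): a dict with "vfov" (degrees; the focal length in pixels is half the picture's height over the tangent of half this angle, whatever the lens; pixels are square), "cx", "cy" (the principal point, pixels), "world_to_cam" (4x4, takes a point from world to camera coordinates). Camera axes: x right, y up, looking along -z (the intrinsics and any distortion apply to the point x, -y, -z); pixel columns grow to the right and rows downward; lengths in m; the calibration is good to about 2 mm. A picture is of the moment at which its call begins. camera_model takes no time and is no camera call.
- hand_in(): hands the job in; it is judged then, once.
The state is a dict: "time": time; "qpos": joint angles; "qvel": joint speeds; "joint_efforts": joint torques, N m; "tool_pos": TCP position; "tool_rot": TCP orientation; "contact_force": force on the tool from outside, world axes, zero at the start; "torque": the same for the moment, N m; "opening": finger opening in m; "grip_force": force on a finger pad.
Only numpy, scipy, OpenCV 4.12 (cv2) and the standard library are available. Lean on these libraries where they do the work, as an engineer would, in place of code of your own. Each camera call takes 0.05 s, during which the arm holds its last target. There are 200 camera calls.

## Task

Roll the brass tube offcut along the rubber mat by pushing on its top, steadily and without lifting, dragging or flinging it, until it rests on the yellow band under the ring lamp, lying along the band with its whole length over it. Keep the arm and gripper off the lamp, leave everything else where it stands, and finish clear of the tube.

Things in the scene. Friction and masses are not known exactly. Their poses are not given: they have to be found in the camera images.
- roller: Brass tube offcut lying on the mat, a smooth cylinder 50 mm in diameter, 110 mm long, about 0.4 kg. Origin at its centre, 25 mm above the mat's top; y along the tube; z comes out at a thin red stripe, on top at the start. It lies about parallel to the band, 120 to 190 mm short of it, to the mark's -x. Friction about 0.6; let go while rolling at 0.1 m/s it stops within about 15 mm.
- mark (a point): Centre of the yellow band (30 mm wide, 240 mm long) across the black rubber mat, on the mat's top, 3 mm above the bench. x: level, square to the band, the way to roll, roughly to the robot's left; y along the band; z up. The mat, fixed, is 340 mm (x) by 360 mm (y), its centre 70 mm to -x of this point.
- ring_lamp: Inspection ring lamp on a stand, fixed. Origin on the bench straight below the centre of its open white ring, 20 mm beyond the band's centre; axes as the mark's. Ring 150 mm in outer diameter, its underside 190 mm, top 212 mm up. Column (240 mm high) and round base 130 mm farther on along x. An upright tool cannot reach the tube under the ring: tilt it 35 to 50 degrees, hand leaning back to -x.
- copper_tube: Bystander: copper tube offcut standing upright at one side of the lane on the mat, 28 mm diameter, 50 mm high; origin at the centre of its underside.
- bearing_race: Bystander: steel bearing race lying flat at one side of the lane on the mat, 48 mm diameter, 14 mm high; origin at the centre of its underside.
- slide_box: Bystander: wooden microscope slide box on the bench, 100 x 85 x 35 mm; origin at the centre of its underside.
- phone: Bystander: black phone on the bench, 150 x 73 x 9 mm; origin at the centre of its underside.
- beaker: Bystander: glass beaker on the bench, 72 mm diameter, 90 mm high; origin at the centre of its underside.
- stain_bottle: Bystander: small amber bottle on the bench, 40 mm diameter, 75 mm high; origin at the centre of its underside.
- screwdriver: Bystander: yellow-handled screwdriver lying on the bench, about 0.2 m long, along its own x; origin under its middle.
There are look-alikes about, which are no part of the job. There is more than one size of the roller; the one meant has the size given above.

How it is judged:
On the way:
1. the tube has been rolled over: its red stripe, on top at the start, has come round to the underside (angle between roller's own z axis and vertical above 2.4 rad and height (world z) of roller below 0.036 m), for 0.05 s.
At the end, for the whole second after the job is handed in: The tube is at rest on the mat with its centre within 15 mm of the band's centre line and within 60 mm of the band's middle along it, its axis within 12 degrees of the band's direction (x of roller in the frame of mark between -0.015 and 0.015 m and y of roller in the frame of mark between -0.06 and 0.06 m and height (world z) of roller below 0.033 m and angle between the y axis of roller and the y axis of mark, either way round below 0.21 rad and linear speed of roller below 0.01 m/s); the robot touches nothing.
It fails at once if the tube is lifted more than 10 mm off the mat (height (world z) of roller above 0.038 m).
It fails at once if the tube is flung (faster than 0.5 m/s) (linear speed of roller above 0.5 m/s).
It fails at once if the arm or gripper knocks the lamp (over 3 N) (contact force between any of the arm, the fingers and ring_lamp above 3 N).
It fails at once if a bystander is moved more than 20 mm (distance of any of copper_tube, bearing_race, slide_box, phone, beaker, stain_bottle, screwdriver from where it was at the start of the episode above 0.02 m).
It also fails if it takes over 54 s, if anything falls off the work surface, if the arm or the gripper's body presses on something with over 40 N, if the wrist force passes 120 N, or if a joint passes its speed limit or range.

## Working session

There is one attempt and no reset: what is moved stays moved. The work goes in short steps, Python scripts to look and compute and a tool call to move; the robot and the scene stay as the last step left them, time stands still between calls to the robot, and variables do not carry over. Pictures are saved under pics/ and viewed, at most 10 in all, crops included, and the job is handed in when it is done.

Besides the shell and the picture viewer there is one more tool, called after "Call:" in YAML: its name, and indented under it one key for each argument. step_arm: Moves the arm, as the interface text tells. Its arguments: {"type":"object","properties":{"commands":{"type":"array"},"grip_force":{"type":"number"}},"required":["commands"]}

```bash
mkdir -p pics; ls
python3 - <<'E'
from cell import *
import cv2
for n in("side","top"):
    cv2.imwrite(f"pics/{n}0.png",read_camera(n)[...,::-1]); print(n,camera_model(n))
print(observe())
E
```

```text
pics
side {'vfov': 44.85993892602632, 'cx': 280.0624691765172, 'cy': 207.98706181325295, 'world_to_cam': array([[ 0.91336043, -0.40698381, -0.01170076, -0.44320976],
       [ 0.23310774,  0.49915071,  0.83457136, -0.15765125],
       [-0.33381659, -0.76499199,  0.55077558, -1.49554081],
       [ 0.        ,  0.        ,  0.        ,  1.        ]])}
top {'vfov': 54.345272105834084, 'cx': 281.66573265467116, 'cy': 208.83845788016447, 'world_to_cam': array([[-0.00435974, -0.99963058,  0.02682731, -0.02694689],
       [ 0.99657818, -0.00212892,  0.08262803, -0.50275305],
       [-0.0825404 ,  0.02709575,  0.9962193 , -1.07189574],
       [ 0.        ,  0.        ,  0.        ,  1.        ]])}
{'time': 0.1, 'qpos': array([-1.28998212e+00,  3.42630975e-01,  1.52489531e+00, -8.90247283e-06,
        1.27539598e+00, -1.46001315e-01]), 'qvel': array([-0.00061402, -0.00012974, -0.00150008,  0.00057955, -0.00234472,
       -0.00176317]), 'joint_efforts': array([ 2.97969935e-03, -4.31999695e+01, -2.44695836e+01,  7.19019002e-02,
        5.25513757e-02, -4.12522070e-05]), 'tool_pos': array([ 0.2172554 , -0.47755347,  0.22613505]), 'tool_rot': array([-3.14027595e+00, -1.85013133e-04,  4.26817996e-01]), 'contact_force': array([-0.66902167, -0.4740046 ,  0.17919813]), 'torque': array([-0.01257022,  0.0170266 , -0.03243437]), 'grip_force': 0.0, 'opening': 0.09218252906270231}
```

View pics/top0.png

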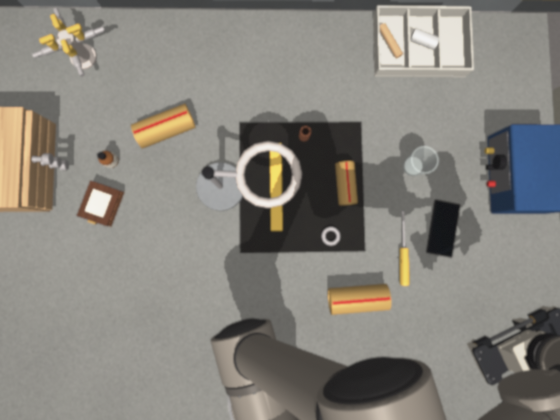

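View pics/side0.png

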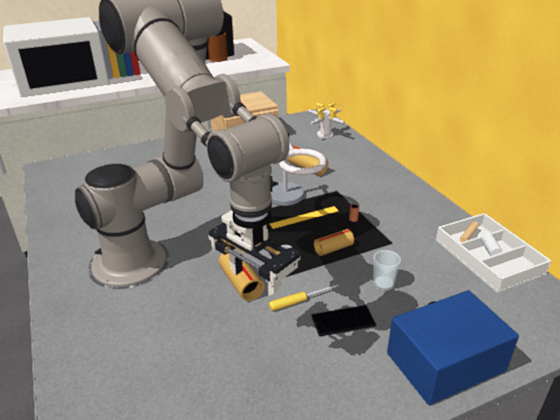

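The top view shows the mat at about (240–363, 122–252) and the target tube on it at (346,183). The band is at x≈276, the ring at (268,175), the copper tube at (305,132) and the race at (331,236). The look-alike tubes lie off the mat. The side view agrees with this.

```bash
cat > h.py <<'E'
import numpy as np, cv2
from cell import *
def ray(n,uv,z):
    m=camera_model(n);f=210/np.tan(np.radians(m["vfov"]/2));W=m["world_to_cam"];R=W[:3,:3];c=-R.T@W[:3,3]
    uv=np.atleast_2d(uv).astype(float)
    d=np.c_[(uv[:,0]-m["cx"])/f,-(uv[:,1]-m["cy"])/f,-np.ones(len(uv))]@R
    return c+d*((z-c[2])/d[:,2])[:,None]
def masks(im):
    h=cv2.cvtColor(im,cv2.COLOR_RGB2HSV);H,S,V=cv2.split(h)
    return dict(yellow=(H>22)&(H<32)&(S>150)&(V>110),brass=(H>10)&(H<=24)&(S>90)&(V>70),red=((H<6)|(H>174))&(S>150)&(V>110),dark=(V<50))
def blobs(m,amin=25):
    n,l,s,c=cv2.connectedComponentsWithStats(m.astype(np.uint8))
    return [(s[i],c[i],np.argwhere(l==i)[:,::-1]) for i in range(1,n) if s[i][4]>amin]
E
cat > m.py <<'E'
from h import *
im=read_camera("top");M=masks(im)
for k in("yellow","brass","red"):
    for s,c,p in blobs(M[k]):
        if not(235<c[0]<400 and 110<c[1]<320):continue
        z={"yellow":.003,"brass":.028,"red":.053}[k]
        w=ray("top",p,z)[:,:2].astype(np.float32); r=cv2.minAreaRect(w)
        print(k,s,c.round(1),np.round(r[0],4),np.round(r[1],4),round(r[2],1))
d=M["dark"].astype(np.uint8);d[:, :236]=0;d[:,370:]=0;d[:118]=0;d[256:]=0
d=cv2.morphologyEx(d,cv2.MORPH_OPEN,np.ones((5,5)))
for s,c,p in blobs(d,3000):
    w=ray("top",p,.003)[:,:2].astype(np.float32);r=cv2.minAreaRect(w);print("mat",s,r,cv2.boxPoints(r).round(3).tolist())
E
python3 m.py
```

```text
brass [269 151  14  47 449] [275.5 175.8] [ 0.5958 -0.0124] [0.0349 0.1242] 89.9
brass [335 160  23  46 769] [345.9 182.6] [ 0.573  -0.2013] [0.1222 0.0529] 4.1
brass [270 206  14  26 340] [276.4 218.9] [ 0.4765 -0.0146] [0.0345 0.0663] 89.9
brass [ 328  285   63   30 1386] [358.4 298.7] [ 0.2649 -0.2306] [0.0673 0.1641] 3.9
red [334 298  55   6  95] [361.9 300.3] [ 0.2647 -0.2299] [0.0044 0.1397] 4.2
mat [ 241  123  122  129 9511] ((0.5665383338928223, -0.08363084495067596), (0.35194799304008484, 0.33001190423965454), 0.21979564428329468) [[0.38999998569488525, 0.08100000023841858], [0.39100000262260437, -0.24899999797344208], [0.7429999709129333, -0.24799999594688416], [0.7419999837875366, 0.0820000022649765]]
```

Run:
```python
import cv2
a=cv2.imread("pics/top0.png")[110:265,190:380]
cv2.imwrite("pics/crop0.png",cv2.resize(a,None,fx=3.8,fy=3.8,interpolation=cv2.INTER_CUBIC))
```

```text
(no output)
```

View pics/crop0.png

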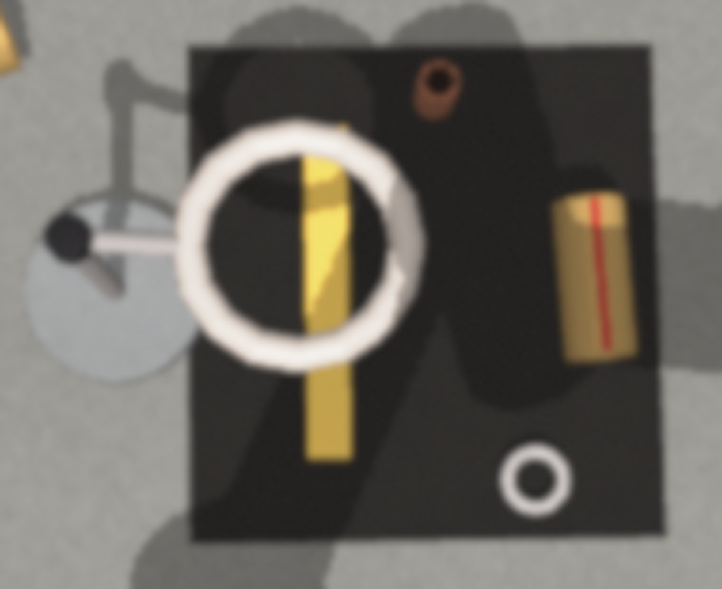

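The crop shows the tube about 4° off the band, with the stripe running from (596,200) to (608,348). The copper tube sits at (437,85) and the race at (535,480), both clear of the lane. The mat measures 0.352 x 0.330 m against 0.36 x 0.34 m given, so the calibration holds. This puts the mark at about (0.565, -0.0135) and the tube at (0.573, -0.201), leaving 0.188 m to roll. My plan is several rolling strokes with a tool tilted 45°: press, move the tip with the tube's surface, lift off, repeat.

```bash
cat > g.py <<'E'
import sys; from h import *
from scipy.spatial.transform import Rotation as Ro
def go(p,tilt=45,yaw=4):
    o=observe();a,t=np.radians([yaw,tilt])
    y=np.array([np.cos(a),np.sin(a),0]);e=np.array([-np.sin(a),np.cos(a),0]);z=np.sin(t)*e-np.cos(t)*np.array([0,0,1])
    R=np.c_[np.cross(y,z),y,z]
    rv=(Ro.from_matrix(R)*Ro.from_euler("xyz",o["tool_rot"]).inv()).as_rotvec()
    print("t",o["time"],"pos",o["tool_pos"].round(4),"rpy",o["tool_rot"].round(3),"shift cm",((np.array(p)-o["tool_pos"])*100).round(2),"rv",rv.round(3),"n",round(np.linalg.norm(rv),3),"F",o["contact_force"].round(1))
def start(C,tilt=45,yaw=4,off=.007):  # TCP at stroke start for tube centre C
    a,t=np.radians([yaw,tilt]);e=np.array([-np.sin(a),np.cos(a),0]);u=np.array([0,0,1.])
    return np.array(C)+.025*(-np.sin(t)*e+np.cos(t)*u)-off*(np.cos(t)*e+np.sin(t)*u)
E
python3 -c "
from g import *
go([.573,-.27,.20]); print(start([.573,-.2013,.028]))"
```

```text
t 0.15 pos [ 0.2173 -0.4776  0.2262] rpy [-3.141 -0.     0.427] shift cm [35.57 20.76 -2.62] rv [ 0.715 -0.427  1.147] n 1.418 F [-0.5 -0.2  0.5]
[ 0.57457841 -0.2238723   0.04072792]
```

Call:
step_arm:
  commands:
    - [0.55,2.7,1.6,0,0.055,-0.033,0.088]
    - [0.55,5.4,3.2,0,0.11,-0.066,0.176]
    - [0.55,8.1,4.8,0,0.165,-0.099,0.264]
    - [0.55,10.8,6.4,0,0.22,-0.132,0.352]
    - [0.55,13.5,8.0,0,0.275,-0.165,0.44]

```text
time: 0.57
tool_pos: [0.3533, -0.3971, 0.2269]
tool_rot: [-3.019, -0.298, 0.856]
contact_force: [0.5, -1.5, 0.5]
opening: 0.0633
grip_force: 0.0
```

Call:
step_arm:
  commands:
    - [0.55,2.7,1.6,0,0.055,-0.033,0.088]
    - [0.55,5.4,3.2,0,0.11,-0.066,0.176]
    - [0.55,8.1,4.8,0,0.165,-0.099,0.264]
    - [0.55,10.8,6.4,0,0.22,-0.132,0.352]
    - [0.55,13.5,8.0,0,0.275,-0.165,0.44]

```text
time: 0.98
tool_pos: [0.4883, -0.3173, 0.2266]
tool_rot: [-3.037, -0.615, 1.308]
contact_force: [0.3, -1.0, -0.2]
opening: 0.0505
grip_force: 0.0
```

```bash
python3 -c "
from g import *
go([.573,-.27,.15]); print(observe()['qpos'].round(2),observe()['opening'])"
```

```text
t 0.9833 pos [ 0.4883 -0.3173  0.2266] rpy [-3.037 -0.615  1.308] shift cm [ 8.47  4.73 -7.66] rv [ 0.162 -0.096  0.264] n 0.325 F [ 0.3 -1.  -0.2]
[-0.93  0.7   1.09  0.41  1.83 -0.69] 0.05048142303528567
```

Call:
step_arm:
  commands:
    - [0.55,2.8,1.6,-1,0.054,-0.032,0.088]
    - [0.55,5.6,3.2,-3,0.108,-0.064,0.176]
    - [0.55,8.5,4.7,-5,0.162,-0.096,0.264]
    - [0.55,8.5,4.7,-7.6,0.162,-0.096,0.264]
    - [0.55,8.5,4.7,-7.6,0.162,-0.096,0.264]

```text
time: 1.4
tool_pos: [0.5718, -0.2681, 0.1431]
tool_rot: [-3.127, -0.791, 1.629]
contact_force: [-0.6, 0.9, -1.0]
opening: 0.0503
grip_force: 0.0
```

```bash
python3 -c "
from g import *
s=start([.573,-.2013,.028]);go(s+[0,-.011,.011])
cv2.imwrite('pics/t1.png',read_camera('side')[150:330,180:420,::-1].repeat(3,0).repeat(3,1))
" ; python3 m.py
```

```text
t 1.4 pos [ 0.5718 -0.2681  0.1431] rpy [-3.127 -0.791  1.629] shift cm [ 0.28  3.33 -9.14] rv [-0.005 -0.011  0.001] n 0.012 F [-0.6  0.9 -1. ]
brass [269 151  14  47 526] [275.5 175.9] [ 0.5958 -0.0124] [0.0349 0.1242] 89.9
brass [335 160  23  46 794] [345.6 182.6] [ 0.5725 -0.2013] [0.122 0.055] 3.9
brass [270 206  14  26 343] [276.5 219. ] [ 0.4765 -0.0146] [0.0345 0.0663] 89.9
brass [344 285  47  15 423] [368.5 292.7] [ 0.2833 -0.2507] [0.0344 0.1219] 2.8
brass [331 299  60  16 566] [361.  306.9] [ 0.2443 -0.2341] [0.026  0.1584] 4.8
red [341 298  48   5  85] [365. 300.] [ 0.2654 -0.239 ] [0.0044 0.1216] 4.2
mat [ 241  123  129  129 8769] ((0.5667293071746826, -0.09360814094543457), (0.35164257884025574, 0.34996768832206726), 0.2197955995798111) [[0.38999998569488525, 0.08100000023841858], [0.3919999897480011, -0.26899999380111694], [0.7429999709129333, -0.2680000066757202], [0.7419999837875366, 0.0820000022649765]]
```

View pics/t1.png

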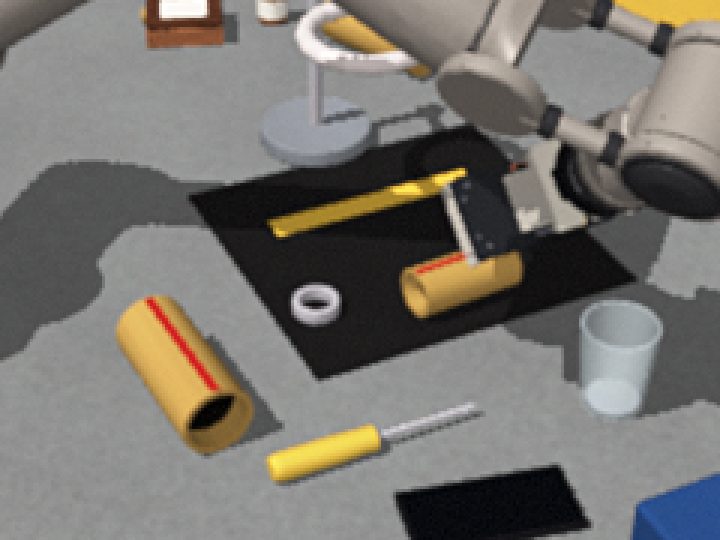

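The hand is tilted correctly above the tube, at (465,280) in the crop, and clear of the beaker and the lamp.

Call:
step_arm:
  commands:
    - [0.55,0.1,1.1,-3,0,-0.01,0]
    - [0.55,0.2,2.2,-6,0,-0.01,0]
    - [0.55,0.3,3.3,-8.3,0,-0.01,0]
    - [0.55,0.3,3.3,-8.3,0,-0.01,0]
    - [0.55,0.3,3.3,-8.3,0,-0.01,0]

```text
time: 1.92
tool_pos: [0.5752, -0.2388, 0.0701]
tool_rot: [3.128, -0.781, 1.645]
contact_force: [-0.1, 0.0, 0.1]
opening: 0.0508
grip_force: 0.0
```

```bash
python3 -c "
from g import *
s=start([.573,-.2013,.028]);go(s)"
```

```text
t 1.9167 pos [ 0.5752 -0.2388  0.0701] rpy [ 3.128 -0.781  1.645] shift cm [-0.06  1.49 -2.94] rv [0.003 0.01  0.005] n 0.011 F [-0.1  0.   0.1]
```

Call:
step_arm:
  commands:
    - [0.55,0,0.4,-1.0,0,0,0]
    - [0.55,0,0.8,-2.2,0,0,0]
    - [0.55,0,0.8,-2.2,0,0,0]
    - [0.55,0,0.8,-2.2,0,0,0]

```text
time: 2.25
tool_pos: [0.5751, -0.2299, 0.0457]
tool_rot: [3.131, -0.783, 1.644]
contact_force: [-0.2, -0.2, 0.1]
opening: 0.0505
grip_force: 0.0
```

```bash
python3 -c "
from g import *
s=start([.573,-.2013,.028]);go(s)"
```

```text
t 2.25 pos [ 0.5751 -0.2299  0.0457] rpy [ 3.131 -0.783  1.644] shift cm [-0.06  0.6  -0.5 ] rv [0.002 0.008 0.004] n 0.009 F [-0.2 -0.2  0.1]
```

Call:
step_arm:
  commands:
    - [0.55,0,0.3,-0.25,0,0,0]
    - [0.55,0,0.5,-0.45,0,0,0]
    - [0.55,0,0.6,-0.55,0,0,0]
    - [0.55,0,0.6,-0.55,0,0,0]

```text
time: 2.58
tool_pos: [0.5754, -0.2236, 0.0404]
tool_rot: [3.13, -0.782, 1.645]
contact_force: [0.2, -0.4, 0.7]
opening: 0.0504
grip_force: 0.1
```

Call:
step_arm:
  commands:
    - [0.55,0,0.1,-0.1,0,0,0]
    - [0.55,0,0.15,-0.15,0,0,0]
    - [0.55,0,0.15,-0.15,0,0,0]

```text
time: 2.83
tool_pos: [0.5755, -0.223, 0.0402]
tool_rot: [3.128, -0.782, 1.646]
contact_force: [-1.1, -3.8, 7.6]
opening: 0.0505
grip_force: 3.5
```

Call:
step_arm:
  commands:
    - [0.55,-0.03,0.5,0.2,0,0,0]
    - [0.55,-0.07,1.0,0.4,0,0,0]
    - [0.55,-0.1,1.5,0.6,0,0,0]
    - [0.55,-0.14,2.0,0.8,0,0,0]
    - [0.55,-0.18,2.5,1.0,0,0,0]

```text
time: 3.25
tool_pos: [0.5737, -0.1981, 0.0504]
tool_rot: [3.128, -0.781, 1.646]
contact_force: [-1.0, -3.7, 8.2]
opening: 0.0505
grip_force: 4.3
```

Call:
step_arm:
  commands:
    - [0.55,0,0,0,0,0,0]

```text
time: 3.33
tool_pos: [0.5737, -0.1973, 0.0507]
tool_rot: [3.128, -0.782, 1.647]
contact_force: [-2.6, -2.7, 8.4]
opening: 0.0504
grip_force: 4.0
```

```bash
python3 m.py|grep -v "27[56]\|mat"; python3 -c "
from g import *
go([0,0,0])
cv2.imwrite('pics/t2.png',read_camera('top')[110:260,220:390,::-1].repeat(4,0).repeat(4,1))"
```

```text
brass [370 154   6  28  72] [372.3 164.5] [ 0.6134 -0.2728] [0.0742 0.0102] 3.4
brass [329 161  22  35 461] [338.6 175.6] [ 0.5861 -0.1849] [0.0915 0.0549] 3.9
brass [ 328  285   64   30 1261] [357.3 299.6] [ 0.2651 -0.2314] [0.067  0.1657] 4.3
red [334 297  56   7  99] [362.2 300.2] [ 0.2645 -0.2312] [0.0048 0.1423] 4.6
t 3.3833 pos [ 0.5737 -0.1977  0.0506] rpy [ 3.128 -0.781  1.646] shift cm [-57.37  19.77  -5.06] rv [0.003 0.01  0.004] n 0.011 F [-0.8 -3.3  8. ]
```

View pics/t2.png

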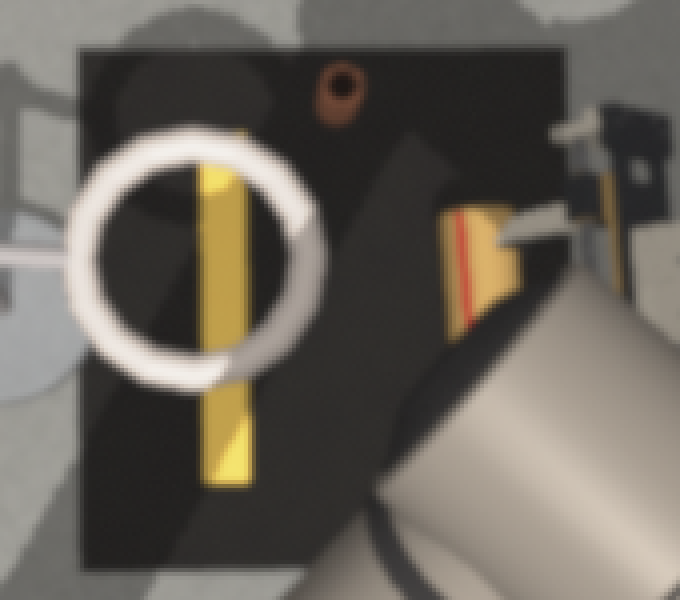

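The tube rolled about 16 mm, with its stripe now at crop (465,260). Contact force stayed steady at 8 N, so I'll repeat the cycle.

Call:
step_arm:
  commands:
    - [0.55,0.02,-0.6,0.6,0,0,0]
    - [0.55,0.07,-1.7,-0.3,0,0,0]
    - [0.55,0.07,-1.4,-0.6,0,0,0]
    - [0.55,0.07,-1.0,-1.0,0,0,0]
    - [0.55,0.07,-1.0,-1.0,0,0,0]

```text
time: 3.85
tool_pos: [0.5741, -0.2071, 0.0401]
tool_rot: [3.129, -0.783, 1.645]
contact_force: [-2.1, -3.4, 8.3]
opening: 0.0508
grip_force: 3.4
```

Call:
step_arm:
  commands:
    - [0.55,-0.04,0.55,0.22,0,0,0]
    - [0.55,-0.08,1.1,0.44,0,0,0]
    - [0.55,-0.12,1.65,0.66,0,0,0]
    - [0.55,-0.16,2.2,0.88,0,0,0]
    - [0.55,-0.2,2.75,1.1,0,0,0]

```text
time: 4.27
tool_pos: [0.5722, -0.1795, 0.0514]
tool_rot: [3.129, -0.782, 1.646]
contact_force: [-1.7, -4.4, 9.4]
opening: 0.0506
grip_force: 4.5
```

Call:
step_arm:
  commands:
    - [0.55,0,0,0,0,0,0]
    - [0.55,0.02,-0.6,0.6,0,0,0]
    - [0.55,0.08,-1.8,-0.4,0,0,0]
    - [0.55,0.08,-1.3,-0.9,0,0,0]
    - [0.55,0.08,-1.13,-1.1,0,0,0]

```text
time: 4.68
tool_pos: [0.5728, -0.1907, 0.0387]
tool_rot: [3.131, -0.784, 1.644]
contact_force: [-3.8, -7.9, 18.3]
opening: 0.0502
grip_force: 9.5
```

```bash
python3 m.py|grep "brass.* \[3[0-4]"; python3 -c "
from g import *
go([0,0,0])"
```

```text
brass [323 161  21  39 560] [332.7 177. ] [ 0.5807 -0.169 ] [0.1021 0.0511] 4.6
t 4.7333 pos [ 0.5728 -0.1904  0.0394] rpy [ 3.13  -0.784  1.645] shift cm [-57.28  19.04  -3.94] rv [0.001 0.008 0.004] n 0.009 F [-0.5 -3.3  6.2]
```

Call:
step_arm:
  commands:
    - [0.55,-0.04,0.55,0.22,0,0,0]
    - [0.55,-0.08,1.1,0.44,0,0,0]
    - [0.55,-0.12,1.65,0.66,0,0,0]
    - [0.55,-0.16,2.2,0.88,0,0,0]
    - [0.55,-0.2,2.75,1.1,0,0,0]

```text
time: 5.15
tool_pos: [0.5709, -0.1628, 0.0508]
tool_rot: [3.13, -0.783, 1.645]
contact_force: [-0.7, -3.0, 6.9]
opening: 0.0507
grip_force: 3.4
```

Call:
step_arm:
  commands:
    - [0.55,0,0,0,0,0,0]
    - [0.55,0.02,-0.6,0.6,0,0,0]
    - [0.55,0.08,-1.8,-0.4,0,0,0]
    - [0.55,0.08,-1.3,-0.9,0,0,0]
    - [0.55,0.08,-1.13,-1.1,0,0,0]

```text
time: 5.57
tool_pos: [0.5713, -0.175, 0.0371]
tool_rot: [3.132, -0.784, 1.642]
contact_force: [0.1, -5.6, 11.6]
opening: 0.0502
grip_force: 6.6
```

Call:
step_arm:
  commands:
    - [0.55,-0.04,0.55,0.22,0,0,0]
    - [0.55,-0.08,1.1,0.44,0,0,0]
    - [0.55,-0.12,1.65,0.66,0,0,0]
    - [0.55,-0.16,2.2,0.88,0,0,0]
    - [0.55,-0.2,2.75,1.1,0,0,0]

```text
time: 5.98
tool_pos: [0.5698, -0.1466, 0.0497]
tool_rot: [3.13, -0.782, 1.645]
contact_force: [-0.3, -1.1, -0.2]
opening: 0.0504
grip_force: 0.1
```

Call:
step_arm:
  commands:
    - [0.55,0,0,0,0,0,0]
    - [0.55,0.02,-0.6,0.6,0,0,0]
    - [0.55,0.08,-1.8,-0.4,0,0,0]
    - [0.55,0.08,-1.3,-0.9,0,0,0]
    - [0.55,0.08,-1.13,-1.1,0,0,0]

```text
time: 6.4
tool_pos: [0.5703, -0.1596, 0.0372]
tool_rot: [3.131, -0.783, 1.642]
contact_force: [-0.6, 0.1, -0.5]
opening: 0.0503
grip_force: 0.0
```

```bash
python3 m.py|grep "brass.* \[[23][0-9]"; python3 -c "
from g import *
go([0,0,0])
cv2.imwrite('pics/t3.png',read_camera('side')[110:310,180:420,::-1].repeat(3,0).repeat(3,1))"
```

```text
brass [269 151  14  47 607] [275.2 174.3] [ 0.5958 -0.0124] [0.0349 0.1242] 89.9
brass [353 155   5  24  72] [355.5 165.6] [ 0.6161 -0.228 ] [0.063 0.009] 5.2
brass [307 162  22  44 699] [316.9 180. ] [ 0.5712 -0.1264] [0.1151 0.0543] 3.8
brass [269 205  15  27 248] [276.3 216.9] [ 0.4779 -0.0133] [0.037 0.069] 89.7
brass [ 328  286   63   29 1160] [354.3 300.2] [ 0.2651 -0.2292] [0.0669 0.1613] 4.1
t 6.45 pos [ 0.5701 -0.1587  0.0371] rpy [ 3.132 -0.784  1.642] shift cm [-57.01  15.87  -3.71] rv [0.001 0.007 0.005] n 0.008 F [-0.8  1.3  0.6]
```

View pics/t3.png

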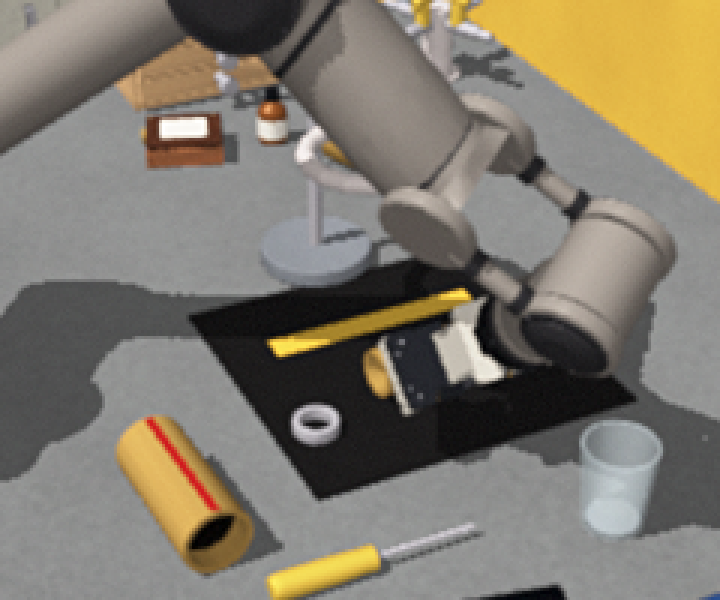

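The side view shows the tube at (378,370), no stripe visible, running slightly ahead of the tip. The top camera puts it at y=-0.126, so the roll angle is about 3 rad. I'll re-contact at the proper height.

Call:
step_arm:
  commands:
    - [0.55,0,0.1,0.9,0,0,0]
    - [0.55,0,0.6,0.75,0,0,0]
    - [0.55,0,1.0,0.35,0,0,0]
    - [0.55,0,1.15,0.2,0,0,0]
    - [0.55,0,1.15,0.2,0,0,0]

```text
time: 6.92
tool_pos: [0.5709, -0.1469, 0.0419]
tool_rot: [3.128, -0.782, 1.646]
contact_force: [-0.3, -1.9, 6.7]
opening: 0.0506
grip_force: 2.7
```

```bash
python3 m.py|grep "brass.* \[[23][0-9]"|grep -v "27[56]"; python3 -c "
from g import *
go(start([.571,-.1264,.028]))"
```

```text
brass [349 155   5  26  81] [350.9 166.9] [ 0.6133 -0.215 ] [0.0685 0.0092] 3.7
brass [307 162  21  38 569] [316.1 177.6] [ 0.5791 -0.1249] [0.0991 0.0532] 3.8
brass [ 328  287   60   28 1036] [351.7 300.7] [ 0.2649 -0.225 ] [0.0671 0.1529] 4.1
t 6.9667 pos [ 0.571  -0.1471  0.0418] rpy [ 3.128 -0.782  1.646] shift cm [ 0.16 -0.19 -0.11] rv [0.003 0.01  0.004] n 0.011 F [ 0.1 -3.   6.5]
```

Call:
step_arm:
  commands:
    - [0.55,-0.04,0.55,0.21,0,0,0]
    - [0.55,-0.08,1.1,0.42,0,0,0]
    - [0.55,-0.12,1.65,0.63,0,0,0]
    - [0.55,-0.16,2.2,0.85,0,0,0]
    - [0.55,-0.2,2.75,1.07,0,0,0]

```text
time: 7.38
tool_pos: [0.5691, -0.1198, 0.0528]
tool_rot: [3.127, -0.782, 1.646]
contact_force: [-0.2, -2.5, 6.8]
opening: 0.0506
grip_force: 3.5
```

Call:
step_arm:
  commands:
    - [0.55,0,0,0,0,0,0]
    - [0.55,0.02,-0.6,0.6,0,0,0]
    - [0.55,0.08,-1.8,-0.3,0,0,0]
    - [0.55,0.08,-1.3,-0.85,0,0,0]
    - [0.55,0.08,-1.13,-1.05,0,0,0]

```text
time: 7.8
tool_pos: [0.5691, -0.1315, 0.0397]
tool_rot: [3.131, -0.784, 1.642]
contact_force: [-1.6, -8.2, 19.2]
opening: 0.0503
grip_force: 9.8
```

```bash
python3 m.py|grep "brass.* \[[23][0-9]"|grep -v "27[56]"; python3 -c "
from g import *
go([.57,-.13,.04])"
```

```text
brass [342 156   5  25  73] [344.4 166.7] [ 0.6119 -0.1974] [0.0656 0.0091] 4.2
brass [301 162  21  39 568] [310.  178.3] [ 0.5773 -0.1084] [0.102  0.0526] 2.1
brass [328 287  55  28 926] [349.5 301.1] [ 0.2643 -0.2184] [0.0671 0.1396] 4.3
t 7.85 pos [ 0.5691 -0.131   0.0404] rpy [ 3.131 -0.784  1.643] shift cm [ 0.09  0.1  -0.04] rv [0.001 0.007 0.005] n 0.009 F [ 0.2 -1.5  4.1]
```

Call:
step_arm:
  commands:
    - [0.55,-0.04,0.55,0.21,0,0,0]
    - [0.55,-0.08,1.1,0.42,0,0,0]
    - [0.55,-0.12,1.65,0.63,0,0,0]
    - [0.55,-0.16,2.2,0.85,0,0,0]
    - [0.55,-0.2,2.75,1.07,0,0,0]

```text
time: 8.27
tool_pos: [0.5672, -0.1034, 0.0518]
tool_rot: [3.131, -0.783, 1.644]
contact_force: [-0.6, -2.2, 5.0]
opening: 0.0503
grip_force: 2.7
```

Call:
step_arm:
  commands:
    - [0.55,0,0,0,0,0,0]
    - [0.55,0.02,-0.6,0.6,0,0,0]
    - [0.55,0.08,-1.8,-0.3,0,0,0]
    - [0.55,0.08,-1.3,-0.8,0,0,0]
    - [0.55,0.08,-1.1,-1.02,0,0,0]

```text
time: 8.68
tool_pos: [0.5678, -0.1151, 0.0396]
tool_rot: [3.132, -0.783, 1.642]
contact_force: [0.4, -2.4, 4.0]
opening: 0.0506
grip_force: 2.9
```

```bash
python3 m.py|grep "brass.* \[[23][0-9]"|grep -v "27[56]"; python3 -c "
from g import *
go([.57,-.13,.04])"
```

```text
brass [336 156   5  27  78] [337.9 168.3] [ 0.6093 -0.1797] [0.0709 0.0089] 3.1
brass [296 163  20  37 427] [305.6 179. ] [ 0.576  -0.0952] [0.0463 0.1014] 82.3
brass [328 287  50  27 786] [346.7 301.6] [ 0.2638 -0.2119] [0.067  0.1265] 3.9
t 8.7333 pos [ 0.5677 -0.1142  0.0401] rpy [ 3.132 -0.784  1.642] shift cm [ 0.23 -1.58 -0.01] rv [0.001 0.007 0.005] n 0.008 F [ 0.1 -0.3  2.2]
```

Call:
step_arm:
  commands:
    - [0.55,0,0.1,-0.1,0,0,0]
    - [0.55,0,0.1,-0.1,0,0,0]

```text
time: 8.9
tool_pos: [0.5678, -0.1134, 0.0405]
tool_rot: [3.131, -0.783, 1.644]
contact_force: [-0.5, -0.8, 2.4]
opening: 0.0505
grip_force: 1.3
```

Call:
step_arm:
  commands:
    - [0.55,-0.04,0.55,0.21,0,0,0]
    - [0.55,-0.08,1.1,0.42,0,0,0]
    - [0.55,-0.12,1.65,0.63,0,0,0]
    - [0.55,-0.16,2.2,0.85,0,0,0]
    - [0.55,-0.2,2.75,1.07,0,0,0]

```text
time: 9.32
tool_pos: [0.5659, -0.0852, 0.0519]
tool_rot: [3.13, -0.782, 1.645]
contact_force: [-2.7, -1.8, 6.0]
opening: 0.0502
grip_force: 2.5
```

Call:
step_arm:
  commands:
    - [0.55,0,0,0,0,0,0]
    - [0.55,0.02,-0.6,0.6,0,0,0]
    - [0.55,0.08,-1.8,-0.2,0,0,0]
    - [0.55,0.08,-1.3,-0.75,0,0,0]
    - [0.55,0.08,-1.1,-0.98,0,0,0]

```text
time: 9.73
tool_pos: [0.5669, -0.0977, 0.0398]
tool_rot: [3.131, -0.783, 1.642]
contact_force: [0.2, 0.9, -0.3]
opening: 0.0504
grip_force: 0.0
```

```bash
python3 -c "
from g import *
go([.57,-.13,.04])
a=read_camera('top')[110:260,220:390,::-1];b=read_camera('side')[140:290,230:400,::-1]
cv2.imwrite('pics/t4.png',np.vstack([np.hstack([a,b]).repeat(2,0).repeat(2,1)]))"
```

```text
t 9.7333 pos [ 0.5669 -0.0977  0.0398] rpy [ 3.131 -0.783  1.642] shift cm [ 0.31 -3.23  0.02] rv [0.002 0.008 0.006] n 0.01 F [ 0.2  0.9 -0.3]
```

View pics/t4.png

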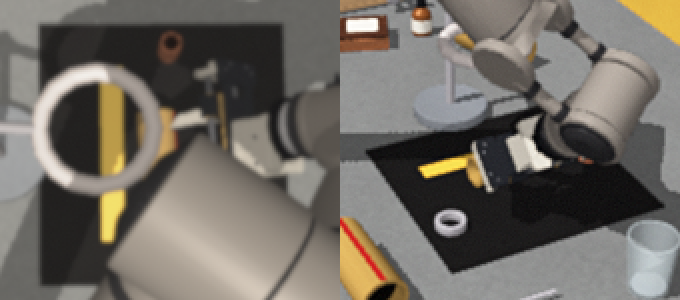

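The tube is at top crop (158,125), partly under the ring's edge; the hand and forearm are right of the ring. Before going further I'll triangulate the forearm end for lamp clearance and measure the tube's trailing edge.

```bash
cat > e.py <<'E'
from g import *
# tube y from the right (trailing) silhouette edge of brass in rows 162-172, x<330
im=read_camera("top");M=masks(im)["brass"]
m=camera_model("top");W=m["world_to_cam"];c=-W[:3,:3].T@W[:3,3]
def edge(r): 
    k=np.flatnonzero(M[r,285:325]); return 285+k.max()+1 if len(k) else np.nan
rows=range(160,186);print({r:edge(r) for r in rows})
E
python3 e.py
python3 - <<'E'
import sys;sys.path.insert(0,'.')
from g import *
print(observe()["qpos"].round(3))
def line(n,uv): 
    a=ray(n,uv,0.)[0];b=ray(n,uv,.5)[0];return a,b-a
a,d=line("top",(316,188));b,e=line("side",(305,172))
s=np.linalg.lstsq(np.c_[d,-e],b-a,rcond=None)[0];print(a+s[0]*d,b+s[1]*e)
# ring: inner/outer centre check
a=ray("top",[(268.5,175)],.212);print("ring top ctr",a)
E
```

```text
{160: nan, 161: nan, 162: nan, 163: np.int64(303), 164: np.int64(306), 165: np.int64(307), 166: np.int64(307), 167: np.int64(307), 168: np.int64(307), 169: np.int64(307), 170: np.int64(306), 171: np.int64(305), 172: np.int64(305), 173: np.int64(305), 174: np.int64(305), 175: np.int64(307), 176: np.int64(307), 177: np.int64(307), 178: np.int64(307), 179: np.int64(307), 180: np.int64(308), 181: np.int64(308), 182: np.int64(308), 183: np.int64(308), 184: np.int64(308), 185: np.int64(308)}
[-0.621  0.889  1.364  0.585  1.467 -0.929]
[ 0.53123217 -0.0982412   0.22567212] [ 0.52461234 -0.0956352   0.22449047]
ring top ctr [[0.56218996 0.00547949 0.212     ]]
```

Run:
```python
from g import *
from scipy.optimize import least_squares
o=observe()
D=[([-1.29,.3426,1.5249,0,1.2754,-.146],[.2172,-.4776,.2261],[-3.1403,0,.4268]),([-.93,.7,1.09,.41,1.83,-.69],[.4883,-.3173,.2266],[-3.037,-.615,1.308]),(o["qpos"],o["tool_pos"],o["tool_rot"])]
r=lambda a,x:Ro.from_euler(a,x)
def fk(q,p,full=False):
    for_=r("z",q[0]);s=for_.apply([p[0],p[1],p[2]]);A=for_*r("y",q[1]);e=s+A.apply([0,0,p[3]]);B=A*r("y",q[2]);w=e+B.apply([0,0,p[4]]);C=B*r("z",q[3])*r("y",q[4]);t=w+C.apply([0,0,p[5]])
    return (s,e,w,t,C) if full else (t,C)
for q,t,ro in D: print("z",fk(q,[0,0,.3,.4,.4,.2])[1].as_matrix()[:,2].round(3),r("xyz",ro).as_matrix()[:,2].round(3))
f=lambda p:np.concatenate([fk(q,p)[0]-t for q,t,_ in D])
S=least_squares(f,[0,0,.3,.4,.4,.25],bounds=([-.2,-.2,.1,.2,.2,.1],[.3,.2,.6,.7,.7,.5]));p=S.x;print(p.round(3),S.fun.round(3))
def proj(n,X):
    m=camera_model(n);F=210/np.tan(np.radians(m["vfov"]/2));c=m["world_to_cam"]@np.r_[X,1];return (m["cx"]+F*c[0]/-c[2],m["cy"]-F*c[1]/-c[2])
for k,X in zip("sewt",fk(o["qpos"],p,True)[:4]): print(k,X.round(3),np.round(proj("top",X),0),np.round(proj("side",X),0))
```

```text
z [-0.     0.001 -1.   ] [-0.001  0.001 -1.   ]
z [ 0.044  0.585 -0.81 ] [ 0.048  0.581 -0.812]
z [-0.041  0.704 -0.709] [-0.041  0.704 -0.709]
[-0.005  0.079  0.205  0.472  0.386  0.312] [ 0.004 -0.002 -0.001 -0.007  0.005  0.003  0.004 -0.004 -0.003]
s [0.042 0.068 0.205] [240. 418.] [127. 188.]
e [ 0.34  -0.146  0.503] [370. 292.] [247.  96.]
w [ 0.584 -0.32   0.259] [421. 161.] [365. 194.]
t [ 0.571 -0.101  0.038] [309. 183.] [318. 222.]
```

Run:
```python
from h import *
a=read_camera('top')[90:390,230:490,::-1].repeat(2,0).repeat(2,1);b=read_camera('side')[60:260,240:380,::-1].repeat(2,0).repeat(2,1)
b=np.vstack([b,np.zeros((200,280,3),np.uint8)])
cv2.imwrite('pics/t5.png',np.hstack([a,b]))
```

```text
(no output)
```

View pics/t5.png

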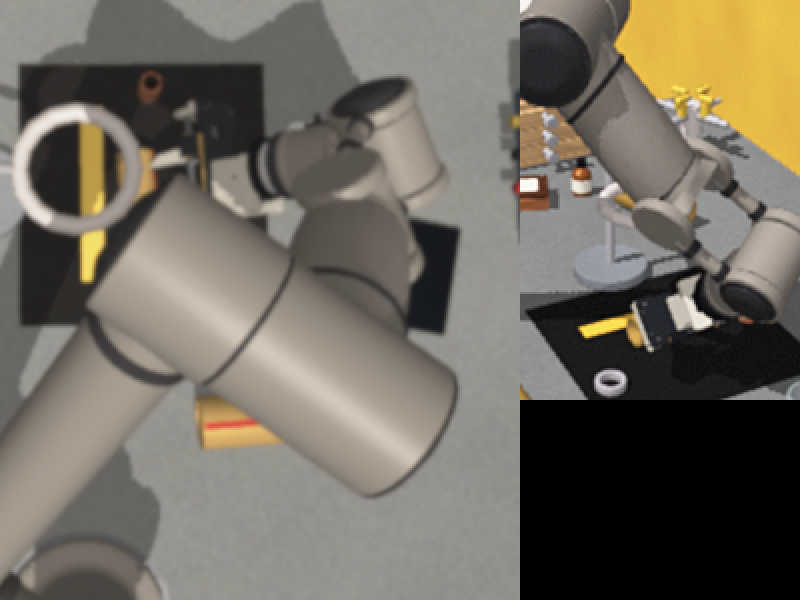

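The large cylinder in the top view is the elbow, which my fitted kinematics put at z≈0.5 m, well above the lamp. The forearm and wrist lie to the right at crop (350,150), well clear of the ring. The tube's trailing edge at px 307 gives y≈-0.075, so four more strokes.

Call:
step_arm:
  commands:
    - [0.55,0,0.1,-0.1,0,0,0]
    - [0.55,0,0.2,-0.2,0,0,0]
    - [0.55,0,0.2,-0.2,0,0,0]

```text
time: 10.23
tool_pos: [0.5672, -0.0953, 0.0405]
tool_rot: [3.129, -0.782, 1.646]
contact_force: [-0.5, -2.4, 5.6]
opening: 0.0502
grip_force: 3.1
```

Call:
step_arm:
  commands:
    - [0.55,-0.04,0.55,0.21,0,0,0]
    - [0.55,-0.08,1.1,0.42,0,0,0]
    - [0.55,-0.12,1.65,0.63,0,0,0]
    - [0.55,-0.16,2.2,0.85,0,0,0]
    - [0.55,-0.2,2.75,1.07,0,0,0]

```text
time: 10.65
tool_pos: [0.5653, -0.0679, 0.0516]
tool_rot: [3.128, -0.782, 1.646]
contact_force: [-1.5, -2.5, 9.3]
opening: 0.0506
grip_force: 4.2
```

Call:
step_arm:
  commands:
    - [0.55,0,0,0,0,0,0]
    - [0.55,0.02,-0.6,0.6,0,0,0]
    - [0.55,0.08,-1.8,-0.3,0,0,0]
    - [0.55,0.08,-1.3,-0.8,0,0,0]
    - [0.55,0.08,-1.1,-1.03,0,0,0]

```text
time: 11.07
tool_pos: [0.5657, -0.0791, 0.0388]
tool_rot: [3.131, -0.783, 1.643]
contact_force: [-0.8, -9.9, 22.6]
opening: 0.0505
grip_force: 11.8
```

```bash
sed -i 's/285:325/265:325/;s/285+k/265+k/;s/range(160,186)/range(158,200,3)/' e.py; python3 e.py; python3 -c "
from g import *
go([.57,-.13,.04])"
```

```text
{158: np.int64(324), 161: np.int64(325), 164: np.int64(325), 167: np.int64(325), 170: np.int64(325), 173: np.int64(325), 176: np.int64(325), 179: np.int64(325), 182: np.int64(325), 185: np.int64(290), 188: np.int64(288), 191: np.int64(284), 194: np.int64(282), 197: np.int64(277)}
t 11.1167 pos [ 0.5657 -0.0786  0.0395] rpy [ 3.131 -0.784  1.643] shift cm [ 0.43 -5.14  0.05] rv [0.001 0.008 0.005] n 0.009 F [-1.2 -2.5  6. ]
```

Call:
step_arm:
  commands:
    - [0.55,-0.04,0.55,0.21,0,0,0]
    - [0.55,-0.08,1.1,0.42,0,0,0]
    - [0.55,-0.12,1.65,0.63,0,0,0]
    - [0.55,-0.16,2.2,0.85,0,0,0]
    - [0.55,-0.2,2.75,1.07,0,0,0]

```text
time: 11.53
tool_pos: [0.5638, -0.051, 0.051]
tool_rot: [3.13, -0.783, 1.645]
contact_force: [-0.6, -4.5, 8.4]
opening: 0.0505
grip_force: 3.9
```

Call:
step_arm:
  commands:
    - [0.55,0,0,0,0,0,0]
    - [0.55,0.02,-0.6,0.6,0,0,0]
    - [0.55,0.08,-1.8,-0.3,0,0,0]
    - [0.55,0.08,-1.3,-0.8,0,0,0]
    - [0.55,0.08,-1.1,-1.02,0,0,0]

```text
time: 11.95
tool_pos: [0.5642, -0.0625, 0.0385]
tool_rot: [3.132, -0.783, 1.642]
contact_force: [0.3, -3.4, 8.8]
opening: 0.0504
grip_force: 5.4
```

Call:
step_arm:
  commands:
    - [0.55,0,0,0,0,0,0]
    - [0.55,0,0,0,0,0,0]

```text
time: 12.12
tool_pos: [0.5643, -0.0619, 0.0395]
tool_rot: [3.132, -0.783, 1.643]
contact_force: [0.5, -0.1, -0.2]
opening: 0.0508
grip_force: 0.0
```

```bash
python3 -c "
from g import *
go([.57,-.13,.04])
M=masks(read_camera('top'))['brass']
for r in range(155,215,4): print(r,''.join('#' if v else '.' for v in M[r,255:330]))"
```

```text
t 12.1167 pos [ 0.5643 -0.0619  0.0395] rpy [ 3.132 -0.783  1.643] shift cm [ 0.57 -6.81  0.05] rv [0.002 0.007 0.004] n 0.009 F [ 0.5 -0.1 -0.2]
155 ..............#############................................................
159 ..............##############...............................###.............
163 ..............##############...............................####............
167 ..............#############.########........................###............
171 ..............############...########........................##............
175 ..............#############..########........................##............
179 ..............#############..########........................###...........
183 ..............#############...######.........................###...........
187 ..............#############...#####............................#...........
191 ..............#####..#######...............................................
195 ..............###....####..................................................
199 ...........................................................................
203 ...........................................................................
207 ...........................................................................
211 ...........................................................................
```

```bash
cat > s.py <<'E'
from g import *
im=read_camera('top').astype(int)
for r in range(165,192,5): print(r,' '.join('%d,%d,%d'%tuple(v) for v in im[r,268:294]))
R=(im[...,0]-im[...,1]>70)&(im[...,2]<90)
p=np.argwhere(R[150:212,262:294])[:,::-1]+[262,150];print(len(p))
w=ray('top',p,.053); print(p.mean(0),w.mean(0),w.std(0))
E
python3 s.py
```

```text
165 46,41,32 87,74,42 137,114,56 170,141,67 182,151,71 185,153,72 185,153,72 183,152,72 181,149,71 179,148,71 178,147,71 174,144,70 160,131,65 130,103,55 102,75,47 92,68,46 93,74,49 98,80,52 100,82,53 102,84,54 111,91,59 126,104,72 134,116,93 141,129,117 150,140,133 158,149,142
170 47,43,34 87,74,42 137,114,56 170,141,67 184,152,72 184,153,73 172,142,69 143,118,62 123,100,59 122,99,61 127,103,64 131,105,65 135,99,62 138,79,53 140,65,47 146,86,57 161,118,73 181,144,87 198,159,96 205,164,99 203,163,98 197,159,96 186,150,94 166,139,101 152,136,118 152,142,133
175 41,37,33 72,61,38 122,102,51 163,136,65 181,151,71 184,153,72 177,147,70 154,127,64 132,108,61 123,100,61 125,102,63 131,105,65 134,101,64 141,87,58 158,74,53 188,103,69 206,145,90 213,166,101 213,170,102 210,169,101 206,165,99 200,160,97 191,155,98 173,146,104 153,136,116 148,138,128
180 41,37,33 72,61,37 122,102,52 163,136,65 182,151,71 185,154,73 181,150,71 164,135,67 138,114,62 124,101,60 125,101,62 132,107,65 151,119,72 181,124,77 200,103,70 207,92,67 208,123,80 211,154,95 212,167,101 211,169,102 206,166,99 200,161,98 186,152,98 166,141,107 153,139,124 155,145,137
185 41,38,33 72,62,39 122,102,51 164,136,65 183,151,72 190,157,74 201,166,78 205,168,80 177,145,73 148,120,68 152,123,74 171,137,83 187,148,90 197,144,88 203,119,78 206,93,67 208,111,75 212,149,93 213,167,101 209,168,101 196,159,100 173,144,101 145,127,106 122,113,103 109,103,98 106,100,95
190 41,38,33 72,62,37 122,103,52 168,140,67 202,168,79 227,196,92 238,214,101 237,212,100 218,182,89 181,147,80 169,137,81 176,142,86 182,146,88 179,139,85 164,114,73 145,80,56 119,55,46 87,49,42 61,47,40 48,43,39 43,41,40 44,42,42 51,49,47 66,62,59 88,82,77 109,102,94
50
[282.82 180.34] [ 0.57464536 -0.03105259  0.053     ] [0.01472967 0.00204195 0.        ]
```

Run:
```python
from g import *
def tang(u,row,side):  # C_y from limb ray; side=+1: limb on +y side (left in picture)
    a=ray('top',(u,row),0.)[0];b=ray('top',(u,row),.2)[0]
    s=(b[1]-a[1])/.2; yc=a[1]+s*.028
    return yc-side*.025*np.hypot(1,s)
for n,u,s in(("init L",335.5,1),("init R",357.5,-1),("t4 R",307,-1),("now L",275.5,1),("now L",276.5,1)): print(n,tang(u,180,s))
print(ray('top',(348.4,182),.053), ray('top',(276,180),.003))
```

```text
init L -0.1984003841031186
init R -0.20679048063384914
t4 R -0.07143157799015942
now L -0.03726757345961766
now L -0.03993815983691563
[[ 0.57019826 -0.20290132  0.053     ]] [[ 0.58324203 -0.01393868  0.003     ]]
```

Call:
step_arm:
  commands:
    - [0.55,0,0.1,0.0,0,0,0]
    - [0.55,0,0.2,-0.1,0,0,0]
    - [0.55,0,0.25,-0.15,0,0,0]
    - [0.55,0,0.25,-0.15,0,0,0]

```text
time: 12.55
tool_pos: [0.5646, -0.0598, 0.04]
tool_rot: [3.129, -0.783, 1.646]
contact_force: [-2.1, -3.7, 9.2]
opening: 0.0505
grip_force: 4.1
```

Call:
step_arm:
  commands:
    - [0.55,-0.04,0.45,0.17,0,0,0]
    - [0.55,-0.08,0.9,0.35,0,0,0]
    - [0.55,-0.12,1.4,0.54,0,0,0]
    - [0.55,-0.14,1.8,0.7,0,0,0]
    - [0.55,-0.16,2.1,0.82,0,0,0]

```text
time: 12.97
tool_pos: [0.5631, -0.0387, 0.0487]
tool_rot: [3.128, -0.782, 1.646]
contact_force: [-2.3, -4.8, 11.6]
opening: 0.0505
grip_force: 5.5
```

Call:
step_arm:
  commands:
    - [0.55,0,0,0,0,0,0]
    - [0.55,0.02,-0.6,0.6,0,0,0]
    - [0.55,0.06,-1.4,0,0,0,0]
    - [0.55,0.06,-1.1,-0.6,0,0,0]
    - [0.55,0.06,-0.88,-0.8,0,0,0]

```text
time: 13.38
tool_pos: [0.5636, -0.0478, 0.038]
tool_rot: [3.131, -0.783, 1.643]
contact_force: [-1.9, -9.7, 21.0]
opening: 0.0508
grip_force: 11.4
```

Call:
step_arm:
  commands:
    - [0.55,0,0,0,0,0,0]

```text
time: 13.47
tool_pos: [0.5636, -0.0472, 0.0389]
tool_rot: [3.13, -0.784, 1.644]
contact_force: [-0.2, -2.4, 4.5]
opening: 0.0504
grip_force: 2.7
```

```bash
python3 s.py
```

```text
165 46,41,33 86,73,41 135,112,55 167,138,66 177,146,69 179,148,71 178,147,71 177,147,71 177,147,71 177,146,72 176,145,72 173,143,71 161,133,67 131,108,58 98,81,49 82,68,46 76,64,44 73,61,43 69,58,41 61,51,39 51,45,38 58,54,51 91,86,82 125,118,113 146,138,132 157,148,141
170 47,42,34 73,59,42 101,70,47 117,64,44 125,68,47 129,90,57 133,105,65 137,110,67 141,114,70 143,116,71 147,119,72 149,120,74 148,120,73 150,121,73 159,128,77 168,135,81 172,138,83 171,137,84 162,132,83 152,130,96 161,147,127 180,170,154 186,177,162 174,165,153 156,148,139 152,144,137
175 41,37,33 64,52,39 95,68,46 114,66,45 123,62,44 128,78,51 132,97,61 136,108,66 140,113,69 143,115,70 147,119,72 154,124,75 173,139,84 196,157,95 206,164,99 202,162,98 194,156,95 181,149,100 166,144,113 149,137,119 133,125,112 117,111,102 107,101,94 104,99,93 119,112,107 144,136,129
180 37,35,32 54,46,36 82,65,44 106,73,48 120,65,45 127,71,48 131,94,59 135,107,66 140,113,69 156,125,76 183,147,89 206,165,100 214,173,104 214,173,103 210,169,101 204,164,99 196,157,95 187,150,90 175,141,85 158,127,77 131,106,67 94,78,55 70,64,56 82,78,74
[... 180 characters left out ...]
166,100 195,157,95 179,145,88 161,130,80 138,113,72 112,94,66 94,84,70 96,89,81 104,97,90 109,102,95 109,103,95 107,101,93
190 41,37,32 65,56,37 95,79,46 111,85,51 119,75,49 129,68,47 146,92,60 163,122,76 164,131,80 150,121,75 125,101,65 99,81,54 76,64,48 58,51,43 48,45,42 51,49,47 67,64,60 88,83,78 108,101,94 120,113,104 125,118,109 127,119,110 125,117,109 124,116,107 123,115,107 121,114,105
0
[nan nan] [nan nan nan] [nan nan nan]s.py:6: RuntimeWarning: Mean of empty slice.
  w=ray('top',p,.053); print(p.mean(0),w.mean(0),w.std(0))
  ret = um.true_divide(
  ret = _var(a, axis=axis, dtype=dtype, out=out, ddof=ddof,
  arrmean = um.true_divide(arrmean, div, out=arrmean,
  ret = um.true_divide(
```

The limbs at px 269.7 and 288.5 put the tube at y≈-0.023, so one short final stroke of about 9 mm remains.

Call:
step_arm:
  commands:
    - [0.55,0,0.07,-0.05,0,0,0]
    - [0.55,-0.02,0.45,0.12,0,0,0]
    - [0.55,-0.06,0.9,0.3,0,0,0]
    - [0.55,-0.1,1.3,0.46,0,0,0]
    - [0.55,-0.12,1.6,0.58,0,0,0]

```text
time: 13.93
tool_pos: [0.5625, -0.0311, 0.0455]
tool_rot: [3.129, -0.783, 1.645]
contact_force: [-0.8, -4.7, 10.0]
opening: 0.0508
grip_force: 5.1
```

Call:
step_arm:
  commands:
    - [0.55,0,0,0,0,0,0]
    - [0.55,0,0,0,0,0,0]

```text
time: 14.1
tool_pos: [0.5625, -0.0311, 0.0456]
tool_rot: [3.129, -0.783, 1.645]
contact_force: [-0.2, -3.7, 9.5]
opening: 0.0504
grip_force: 4.9
```

Call:
step_arm:
  commands:
    - [0.55,0.02,-0.6,0.6,0,0,0]
    - [0.55,0.1,-2.6,2.0,0,0,0]
    - [0.55,0.2,-5.5,4.0,0,0,0]
    - [0.55,0.3,-8.5,5.0,0,0,0]
    - [0.55,0.3,-8.5,5.0,0,0,0]

```text
time: 14.52
tool_pos: [0.5668, -0.122, 0.096]
tool_rot: [3.124, -0.777, 1.644]
contact_force: [-0.1, 0.2, -0.3]
opening: 0.0507
grip_force: 0.0
```

```bash
python3 s.py 2>/dev/null
python3 - <<'E'
from h import *
a=read_camera('top')[120:260,210:350,::-1].repeat(4,0).repeat(4,1)[:,:400];b=read_camera('side')[150:290,230:330,::-1].repeat(4,0).repeat(4,1)
cv2.imwrite('pics/t6.png',np.hstack([a,b]))
E
```

```text
165 51,45,35 89,75,43 136,113,57 168,139,68 181,150,72 183,151,73 182,151,73 182,150,73 182,150,74 181,150,73 181,150,73 178,147,72 164,136,67 128,106,56 87,73,45 60,52,38 46,41,34 38,35,32 35,34,32 35,33,32 41,39,38 59,56,53 94,89,85 129,121,116 150,141,135 161,152,145
170 126,97,61 132,106,65 137,111,68 140,113,69 144,116,71 147,119,72 150,121,74 151,122,74 150,122,74 147,119,73 143,116,72 140,113,70 137,110,68 133,107,66 127,103,64 116,94,59 92,76,49 64,54,40 43,40,35 39,37,36 43,41,39 47,45,43 59,57,54 90,85,81 126,119,114 149,140,134
175 123,91,57 130,104,64 136,109,67 140,113,69 143,116,71 146,118,72 149,120,73 151,122,74 150,121,74 149,120,73 145,117,71 141,114,70 138,112,69 134,109,67 129,105,64 121,98,61 105,86,54 77,64,45 53,47,40 46,44,41 47,45,43 48,46,43 52,49,47 73,69,66 108,102,98 138,131,125
180 120,86,55 128,102,63 134,108,67 138,112,68 142,115,70 145,117,72 148,119,73 150,121,74 151,122,74 149,120,73 146,118,72 142,115,70 139,112,69 136,110,68 131,106,66 124,100,62 111,90,57 88,73,50 63,56,45 51,47,43 47,45,43 51,49,46 68,65,62 102,96,92 135,127,121 154,145,138
185 116,78,51 126,96,60 133,106,65 137,111,68 140,114,69 144,117,72 147,120,73 149,121,74 150,121,73 149,121,74 146,119,72 143,116,71 140,114,70 136,110,68 132,107,66 126,103,64 118,96,60 101,83,54 76,64,48 59,55,49 71,68,64 101,96,91 131,123,117 150,141,135 160,150,143 165,156,149
190 108,67,46 123,91,57 131,104,65 135,109,67 139,113,69 143,116,71 146,118,72 148,120,73 150,121,74 149,121,73 148,120,73 144,117,71 141,114,69 138,111,68 138,112,69 142,116,72 146,119,78 140,118,88 132,118,102 140,131,122 153,144,137 161,152,145 166,156,150 168,158,151 166,157,150 162,153,145
0
[nan nan] [nan nan nan] [nan nan nan]
```

View pics/t6.png

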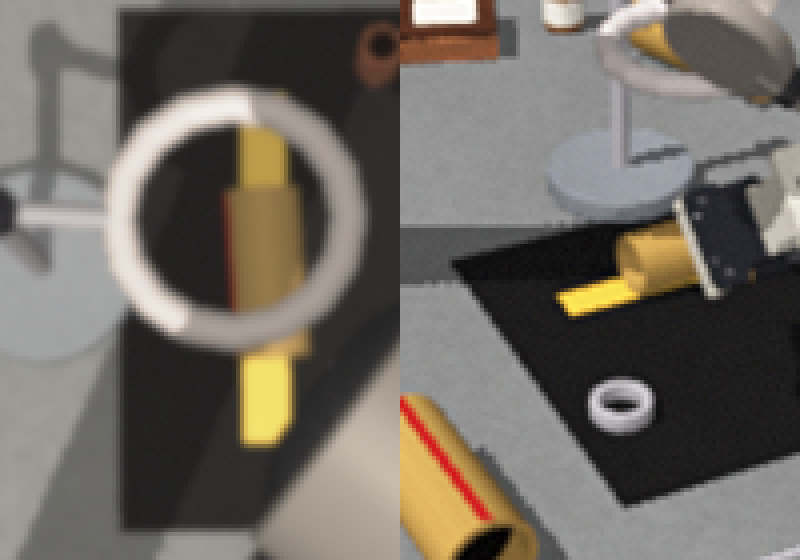

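In the final picture the tube lies centred on the band, with edges at px 266.5 and 285.5 giving y≈-0.0137 against the band's -0.0135. Its axis is nearly parallel to the band, and the tool is clear with no contact force.

```bash
python3 -c "
from cell import *
print(hand_in())"
```

```text
the job is handed in; nothing more can be done
None
```

I rolled the brass tube onto the yellow band and handed the job in at about 14.6 s; the hand-in call gave no verdict. My last camera measurement put its centre within about 1 mm of the band's centre line (roughly 3° off parallel), with the arm clear of it and of the lamp and nothing else moved in the pictures.

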